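# Lock the cover of a lamp control-gear box with its two quarter-turn fasteners

### The job

Push the raised cover of the grey control-gear box down onto its seal with the fingertips. Then set a fingertip in the slot of each of the two black quarter-turn fasteners near the cover's free edge and turn it clockwise (seen from above) fully to its stop, so that the cover is locked flush, and take the hand away. Touch the box with the fingers only; nothing is lifted or carried: do not swing the cover further open, and leave the other things on the bench where they are.

Things in the scene. Friction and masses are not known exactly. Their poses are not given: they have to be found in the camera images.
- enclosure: Light grey sheet-metal control-gear box, 220 (x) by 300 (y) mm, screwed to a 280 by 360 by 12 mm plywood board fixed to the bench. Origin: centre of the board's underside, on the bench. x points from the cover's free edge to its hinge, y to the left, z up. The hinge line runs along y at x = +110, z = 88 mm. The shut cover's top face is 91 mm above the bench.
- cover (a joint): Angle (rad) of the hinged cover: 0 = flush shut, grows as its free edge rises; starts at 0.3 to 0.6. A 3 mm sheet, 220 mm from hinge to free edge, 300 mm wide, light; a friction hinge keeps it where it is left (a few N at the edge move it).
- cover_edge (a point): Middle of the cover's free edge, on its top face; moves with the cover. A foam seal lies under this edge: it is met 5 mm before flush (0.024 rad) and takes about 12 N at the edge to squeeze flat, so a cover pushed down and let go stands 3 to 5 mm proud here until the cams draw it flush.
- fastener_left (a joint): Turn (rad) of the left fastener: 0 = open, 1.571 = locked, at its stop; grows clockwise seen from above; starts at 0 to 0.3. A fingertip turns it by pushing a side wall of the slot away from the axis: 0.1 Nm, up to 0.3 Nm while its cam under the cover squeezes the seal; it stays where it is left. The cam catches only when the cover lies down on its seal.
- fastener_right (a joint): Turn (rad) of the right fastener, like the left one.
- fastener_left_slot (a point): On the left fastener's turning axis, at its slot's floor (95 mm above the bench, cover shut). A black dial, 72 mm across, 15 mm above that floor, 170 mm from the hinge line, 95 mm left (+y) of the cover's middle. The slot, 30 mm wide, bare-metal floor, crosses it through the axis, open at both ends, along this point's y: parallel to the free edge at 0, across it when locked.
- fastener_right_slot (a point): The same point of the right fastener, an equal dial 95 mm to the right (-y) of the cover's middle; its slot too runs along this point's y axis.
- pendant_a: Pendant lamp, clear egg-shaped glass shade with a black cap, 98 mm across and 170 mm tall, standing loose on the bench beside the box; origin at the centre of its foot. Leave it alone.
- pendant_b: A second pendant lamp like it. Leave it alone.
- pendant_c: A third pendant lamp like it. Leave it alone.
- screw_jar: Dark metal screw jar with a white cap, 64 mm across and 75 mm tall, loose; origin at the centre of its foot. Leave it alone.
- screwdriver_a: Screwdriver 190 mm long, lying loose between the robot and the box; along its x. Leave it alone.
- screwdriver_b: Screwdriver 160 mm long, lying loose; along its x. Leave it alone.
- caliper: Steel caliper 220 mm long, lying loose; origin at the middle of its beam. Leave it alone.

How it is judged:
By the outcome, as a careful person would: the job done as asked, in the order asked, and still so for the second after the job is handed in, with the robot touching nothing.
It also fails if it takes over 58 s, if anything falls off the work surface, if the arm or the gripper's body presses on something with over 40 N, if the wrist force passes 120 N, or if a joint passes its speed limit or range.

### The arm

A 6-joint arm with a two-finger parallel gripper is mounted at the origin on the work surface. World frame = base frame: x ahead of the robot, y to its left, z up, the work surface at z = 0. Lengths are in mm, angles in rad, forces in N, time in s.
With the tool pointing down it reaches from about 350 to 875 mm from the base axis. Payload 4.2 kg.
Tool frame: the origin (TCP) lies at the very end of the fingers, on their centre line; the grasp point (between the pads) lies 19 mm behind it (pinch_z is the distance from the TCP to the grasp point, in mm); z points along the fingers, y is the line along which they close (so a half turn about z gives the same grasp; the last joint's range is limited). The gripper opens to 85 mm and grips with 20 to 120 N. Pads are 22 mm wide; open, the fingers measure 114 mm over their backs; the gripper's body (76 mm by 85 mm) begins 54 mm behind the grasp point. The pads swing forward as they close: fully open they stand 13 mm farther back than shut.
Start: joints at [1.45, 0.385, 0.008, 0, -1.194, -0.259], TCP at [231.676, 580.453, 231.312] pointing down, gripper open.
Joint ranges: [-3.14, 3.14], [-1.21, 2.06], [-1.07, 1.41], [-3.16, 2.05], [-2.99, -0.16], [-3.1, 3.1]. Speed limits (rad/s): [2.79, 2.79, 3.14, 3.14, 3.14, 3.14].

### API

Orientations are given as a unit quaternion [x, y, z, w].
In Python, from bench import * gives the robot as it stands.
- The arm moves only by the tool arm_command, never from a script. Its argument "steps" is one flat list of numbers, 4 for each row, row after row: the shift along the tool's x, y, z in m, then the turn about the tool's z in rad. In form: [tx, ty, tz, roll, tx, ty, tz, roll, ...]. A call has 1 to 20 rows; each row shifts and turns the commanded pose from where the row before left it, along the tool's axes as they then stand; what a row does not reach is not made up. A row lasts 1/8 s, in which the tool goes at most 62.5 mm and 10.7 degrees, less where a joint would pass 70% of its speed; a pose out of reach is approached as far as the arm can. A call with a gripper value outside its range is refused whole. "grip" is the finger opening in m, from 0 to 0.0854, set as the call begins (left out, the last holds). The fingers move at their own pace and stop on an object; the grip force is fixed at half the most. Time passes only in rows, so rows that do not move let the fingers close. It gives the time, the measured TCP pose, the force, the opening and the grip force at its end, in the units of the state.
- read_state(): the state, without advancing time (a new reading comes with each control period).
- get_image(name): name is "scene" or "top" or "wrist"; returns the picture (420x560x3 uint8, red, green, blue); there is no depth.
- get_calibration(name): a dict with "camera_matrix" (3x3 intrinsics, pixels), "cam_to_world" (4x4, takes a point from camera to world coordinates). Camera axes: x right, y down, z forward; pixel columns grow to the right and rows downward; lengths in mm; the calibration is good to about 2 mm. A picture is of the moment at which its call begins: read the wrist's pose just before it. get_calibration takes no time and is no camera call; for the wrist camera it gives the pose at the moment of the call.
- job_done(): hands the job in; it is judged then, once.
The state is a dict: "clock": time; "joints": joint angles; "joint_vel": joint speeds; "joint_efforts": joint torques, N m; "position": TCP position; "ee_rot": TCP orientation; "contact_force": force on the tool from outside, world axes, zero at the start; "wrist_torque": the same for the moment, N m; "gripper_width": finger opening in mm; "grasp_force": force on a finger pad.
Only numpy, scipy, OpenCV 4.12 (cv2) and the standard library are available. Lean on these libraries where they do the work, as an engineer would, in place of code of your own. Each camera call takes 0.05 s, during which the arm holds its last target. There are 200 camera calls.

## Working session

There is one attempt and no reset: what is moved stays moved. The work goes in short steps, Python scripts to look and compute and a tool call to move; the robot and the scene stay as the last step left them, time stands still between calls to the robot, and variables do not carry over. Pictures are saved under pics/ and viewed, at most 10 in all, crops included, and the job is handed in when it is done.

Besides the shell and the picture viewer there is one more tool, called after "Emit:" as name(argument=value, ...), one argument or row to a line, values as JSON. arm_command: Moves the arm, as the interface text tells. Its arguments: {"type":"object","properties":{"steps":{"type":"array","items":{"type":"number"}},"grip":{"type":"number"}},"required":["steps"]}

```bash
ls; mkdir -p pics; python3 - <<'E'
from bench import *
import cv2
s=read_state();print(s)
for n in("scene","top"):
    cv2.imwrite(f"pics/{n}0.png",cv2.resize(get_image(n)[:,:,::-1],(800,600),interpolation=cv2.INTER_CUBIC))
    print(get_calibration(n))
E
```

```text
pics
{'clock': 0.0, 'joints': array([ 1.44956123e+00,  3.85568795e-01,  6.61488716e-03, -4.92844938e-04,
       -1.19398360e+00, -2.58583391e-01]), 'joint_vel': array([ 0.00103478,  0.0006905 , -0.00054501, -0.00026393, -0.00100104,
       -0.0022466 ]), 'joint_efforts': array([-1.68535394e-04, -3.92291451e+01,  1.88410914e+01,  4.18622777e+00,
       -4.56587411e-03, -3.45821611e-06]), 'position': array([231.49711196, 579.91846943, 230.21081961]), 'ee_rot': array([ 9.82003615e-01, -1.88858944e-01, -1.55032820e-04,  1.08378329e-03]), 'contact_force': array([-0.08358018,  0.69038829, -0.27019962]), 'wrist_torque': array([ 0.00460659,  0.03293542, -0.02264853]), 'grasp_force': 0.0, 'gripper_width': 85.23313230211282}
{'camera_matrix': array([[443.80878838,   0.        , 277.03193033],
       [  0.        , 443.80878838, 208.60491084],
       [  0.        ,   0.        ,   1.        ]]), 'cam_to_world': array([[-7.53093035e-01,  4.89336267e-01, -4.39773690e-01,
         1.08027644e+03],
       [ 6.57860944e-01,  5.68574068e-01, -4.93905363e-01,
         5.93988354e+02],
       [ 8.35810916e-03, -6.61266624e-01, -7.50104389e-01,
         9.42412539e+02],
       [ 0.00000000e+00,  0.00000000e+00,  0.00000000e+00,
         1.00000000e+00]])}
{'camera_matrix': array([[448.82350797,   0.        , 274.98538556],
       [  0.        , 448.82350797, 208.28468255],
       [  0.        ,   0.        ,   1.        ]]), 'cam_to_world': array([[ 4.30835977e-03, -9.96982725e-01,  7.75040863e-02,
         5.16669244e+02],
       [-9.99882600e-01, -5.43462071e-03, -1.43265864e-02,
         4.26660596e+01],
       [ 1.47045645e-02, -7.74332632e-02, -9.96889094e-01,
         1.19107788e+03],
       [ 0.00000000e+00,  0.00000000e+00,  0.00000000e+00,
         1.00000000e+00]])}
```

View pics/top0.png

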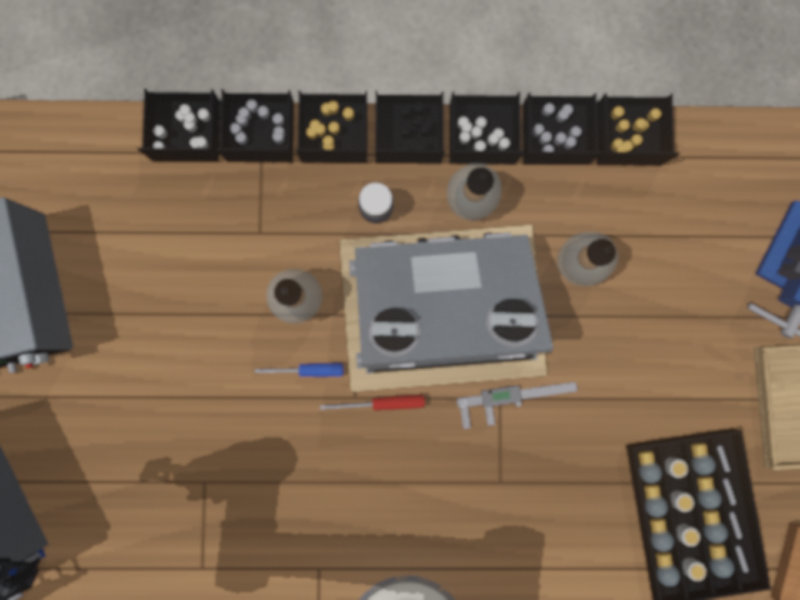

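View pics/scene0.png

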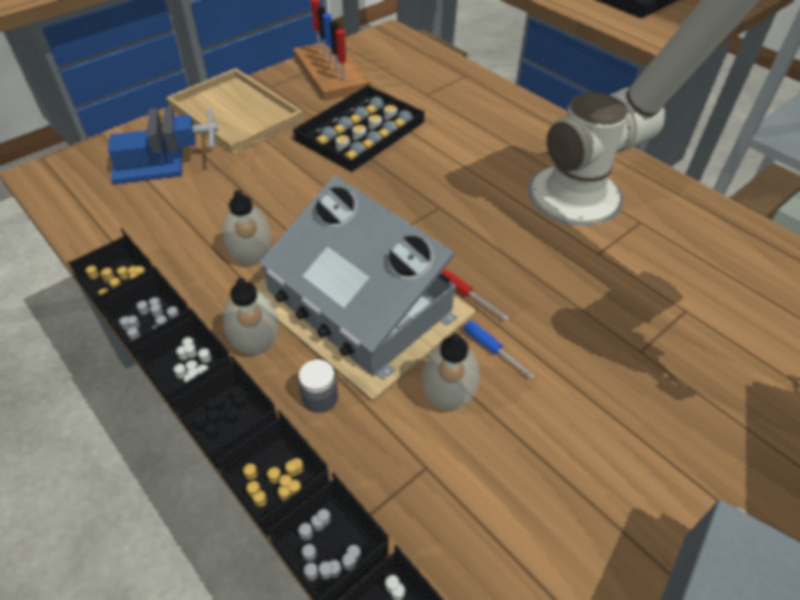

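The top view (800×600) shows the board corners at (341,240), (532,227), (350,390) and (546,375), with the dial axes at about (395,330) and (513,321). In the scene view the dials are at (410,257) for the left and (335,205) for the right, with board corners at (373,397) and (474,310). I'll fit the pose from these.

```bash
cat > h.py <<'E'
from bench import *
import numpy as np, cv2
from scipy.optimize import least_squares
def proj(c,P):
    M=np.linalg.inv(c["cam_to_world"]);p=M[:3,:3]@np.asarray(P,float)+M[:3,3];q=c["camera_matrix"]@p;return q[:2]/q[2]
def cov(d,y,h,th): # point on cover: d from hinge, h above top face
    return np.array([110-d*np.cos(th)-(h+3)*-np.sin(th)*-1*-1, y, 88+d*np.sin(th)+(h+3)*np.cos(th)]) if 0 else np.array([110-d*np.cos(th)+(h+3)*np.sin(th), y, 88+d*np.sin(th)+(h+3)*np.cos(th)])
def W(p,l):
    c,s=np.cos(p[2]),np.sin(p[2]);return np.array([p[0]+c*l[0]-s*l[1],p[1]+s*l[0]+c*l[1],l[2]])
E
python3 - <<'E'
from h import *
T,S=get_calibration("top"),get_calibration("scene")
ob=[(T,(140,180,12),(341,240)),(T,(140,-180,12),(532,227)),(T,(-140,180,12),(350,390)),(T,(-140,-180,12),(546,375)),
(S,(140,180,12),(373,397)),(S,(-140,180,12),(474,310)),
(T,("c",170,95,4),(395,330)),(T,("c",170,-95,4),(513,321)),(S,("c",170,95,4),(410,257)),(S,("c",170,-95,4),(335,205)),
(T,("c",220,150,0),(359,367)),(T,("c",220,-150,0),(551,350)),(S,("c",220,150,0),(452,258)),(S,("c",220,-150,0),(336,178))]
def r(p):
    o=[]
    for c,l,u in ob:
        L=cov(*l[1:],p[3]) if l[0]=="c" else l
        o.append(proj(c,W(p,L))-np.array(u)*.7)
    return np.ravel(o)
f=least_squares(r,[550,0,0.08,.45],loss="soft_l1");p=f.x;print(p);print(r(p).reshape(-1,2).round(1))
for y in(95,-95):
    print("slot now",W(p,cov(170,y,4,p[3])),"shut",W(p,cov(170,y,4,0)))
print("edge",W(p,cov(220,0,0,p[3])),W(p,cov(220,0,0,0)))
im=get_image("top")[:,:,::-1]
cv2.imwrite("pics/crop1.png",cv2.resize(im[145:285,225:400],(800,640),interpolation=cv2.INTER_CUBIC)[:600])
E
```

```text
[ 5.92364847e+02 -6.58371363e+01  7.93007720e-02  4.07759992e-01]
[[-0.9 -1. ]
 [ 0.2 -1.6]
 [ 0.2  0.1]
 [ 0.2  0.1]
 [-1.8  0.4]
 [ 0.5 -0.5]
 [-0.6  1.2]
 [-0.8  1.4]
 [ 0.1  0.3]
 [ 1.2  1.3]
 [ 1.9 -1.9]
 [ 0.1 -0.1]
 [ 0.5 -3.6]
 [-0.5 -1.4]]
slot now [541.68913899  25.43528957 161.84025506] shut [525.02772696  24.11125012  95.        ]
slot now [ 556.74049873 -163.96760526  161.84025506] shut [ 540.07908671 -165.29164471   95.        ]
edge [501.87726728 -73.02795102 177.995908  ] [482.71053977 -74.55108144  91.        ]
```

View pics/crop1.png

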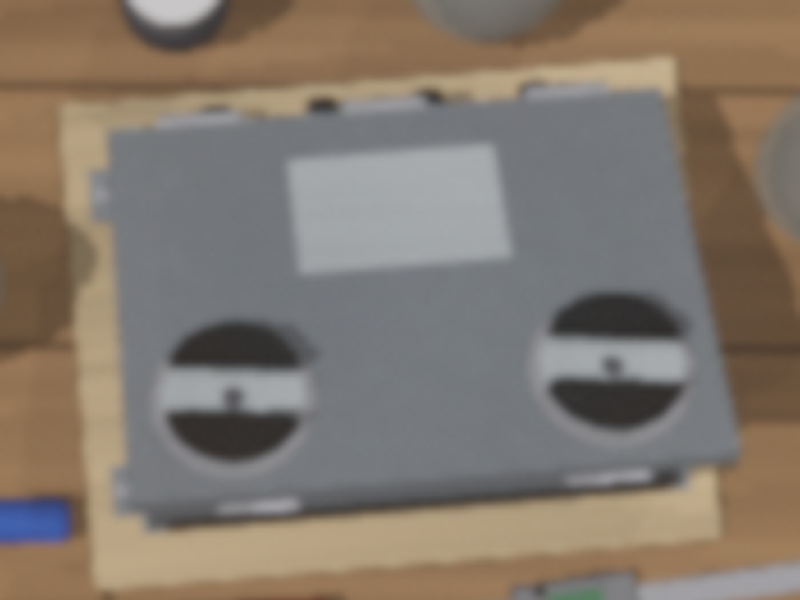

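The fit holds within about 2 px: box at (592, -66), yaw 0.079, cover at about 0.41 rad. In the crop, the left slot is turned about 0.05 and the right about 0.1. I'll go over the cover's middle with the fingers shut.

Emit:
arm_command(
  grip=0,
  steps=[0.0364,0.0357,-0.002,0,0.0364,0.0357,-0.002,0,0.0364,0.0357,-0.002,0,0.0364,0.0357,-0.002,0,0.0364,0.0357,-0.002,0,0.0364,0.0357,-0.002,0,0.0364,0.0357,-0.002,0,0.0364,0.0357,-0.002,0,0.0364,0.0357,-0.002,0,0.0364,0.0357,-0.002,0,0.0364,0.0357,-0.002,0,0.0364,0.0357,-0.002,0,0.0364,0.0357,-0.002,0,0.0364,0.0357,-0.002,0,0,0,0,-0.14,0,0,0,-0.14,0,0,0,-0.13,0,0,0,0],
)

```text
clock: 2.4
position: [519.5, -72.7, 259.0]
ee_rot: [1.0, 0.014, -0.0, -0.0]
contact_force: [-0.1, 0.3, -0.4]
gripper_width: -0.0
grasp_force: 0.0
```

Emit:
arm_command(
  steps=[0,0,0.015,0,0,0,0.015,0,0,0,0.015,0,0,0,0.015,0,0,0,0.015,0,0,0,0.015,0,0,0,0.007,0,0,0,0.007,0,0,0,0.007,0,0,0,0.007,0,0,0,0.007,0,0,0,0.007,0,0,0,0.007,0,0,0,0.007,0,0,0,0.007,0,0,0,0.007,0,0,0,0,0],
)

```text
clock: 4.53
position: [519.4, -72.7, 98.6]
ee_rot: [1.0, 0.015, -0.001, 0.0]
contact_force: [-0.4, -0.0, 0.5]
gripper_width: 0.2
grasp_force: 0.0
```

Emit:
arm_command(
  steps=[0,0,0.003,0,0,0,0.003,0,0,0,0.002,0,0,0,0,0],
)

```text
clock: 5.03
position: [520.0, -72.6, 92.3]
ee_rot: [1.0, 0.015, 0.0, 0.0]
contact_force: [-2.0, -0.4, 6.8]
gripper_width: -0.1
grasp_force: 3.0
```

Emit:
arm_command(
  steps=[0,0,0.001,0,0,0,0,0],
)

```text
clock: 5.28
position: [520.0, -72.6, 91.9]
ee_rot: [1.0, 0.015, 0.001, 0.0]
contact_force: [-3.7, 1.6, 10.1]
gripper_width: -0.2
grasp_force: 4.7
```

Emit:
arm_command(
  steps=[0,0,0.001,0,0,0,0.001,0,0,0,0,0],
)

```text
clock: 5.65
position: [520.0, -72.7, 91.0]
ee_rot: [1.0, 0.016, 0.001, 0.0]
contact_force: [-6.9, 1.2, 16.5]
gripper_width: -0.1
grasp_force: 8.1
```

Emit:
arm_command(
  grip=0.036,
  steps=[0,0,-0.02,0,0,0,-0.03,0,0,0,-0.04,0,0,-0.032,-0.03,0,0,-0.033,-0.03,0,0,-0.032,-0.03,0,0,0,0,0],
)

```text
clock: 6.52
position: [518.0, 26.2, 270.9]
ee_rot: [1.0, 0.017, 0.003, -0.001]
contact_force: [-0.2, -0.7, 0.2]
gripper_width: 36.1
grasp_force: 0.0
```

```bash
python3 - <<'E'
from h import *
s=read_state();print(s["position"],s["ee_rot"],s["gripper_width"],s["contact_force"])
c=get_calibration("wrist");im=get_image("wrist");print(c["cam_to_world"].round(3),c["camera_matrix"][0])
cv2.imwrite("pics/w1.png",im[:,:,::-1])
p=[592.4,-65.8,.0793]
for y in(95,-95):print(proj(c,W(p,cov(170,y,4,.015))))
t=get_image("top")[150:280,230:395,::-1];cv2.imwrite("pics/t2.png",cv2.resize(t,(760,600),interpolation=cv2.INTER_CUBIC))
E
```

```text
[518.02336474  26.20108924 270.88457172] [ 9.99856801e-01  1.66354004e-02  2.98026140e-03 -8.71539362e-04] 36.051712821656814 [-0.16264828 -0.69323726  0.16304514]
[[ 3.30000e-02 -9.66000e-01 -2.55000e-01  5.81693e+02]
 [-9.99000e-01 -3.20000e-02 -7.00000e-03  2.80440e+01]
 [-1.00000e-03  2.55000e-01 -9.67000e-01  4.13635e+02]
 [ 0.00000e+00  0.00000e+00  0.00000e+00  1.00000e+00]] [304.84411462   0.         278.25116215]
[280.58576468 190.84421077]
[462.78813535 182.57787715]
```

View pics/w1.png

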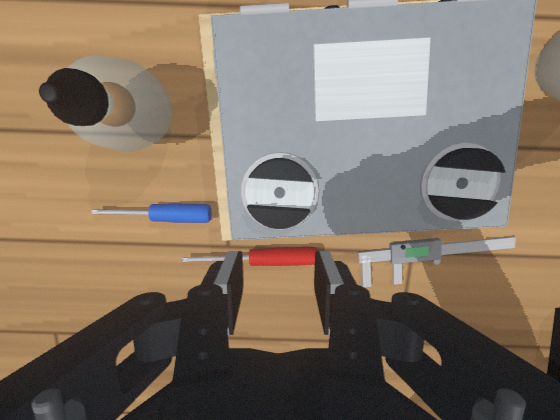

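The wrist view shows the cover lying down. The left axis is at (279,192) and the right at (462,183), each within 2 px of the fit. Slot turns are about 0.09 (left) and 0.13 (right). I'll descend to the left slot.

Emit:
arm_command(
  grip=0.036,
  steps=[0.007,0.002,0.03,0.045,0,0,0.03,0,0,0,0.03,0,0,0,0.03,0,0,0,0.025,0,0,0,0,0,0,0,0,0],
)

```text
clock: 7.5
position: [524.1, 22.0, 123.6]
ee_rot: [1.0, -0.008, 0.0, 0.0]
contact_force: [0.4, 0.3, 0.7]
gripper_width: 36.1
grasp_force: 0.0
```

Emit:
arm_command(
  steps=[0.001,-0.002,0.006,0,0,0,0.006,0,0,0,0.006,0,0,0,0.004,0,0,0,0,0],
)

```text
clock: 8.12
position: [524.6, 24.4, 100.9]
ee_rot: [1.0, -0.007, -0.0, 0.0]
contact_force: [-0.4, 0.0, -0.3]
gripper_width: 35.7
grasp_force: 0.0
```

Emit:
arm_command(
  steps=[0,0,0.002,0,0,0,0.002,0,0,0,0.0,0],
)

```text
clock: 8.5
position: [524.9, 24.5, 97.3]
ee_rot: [1.0, -0.007, 0.0, 0.0]
contact_force: [-0.2, -0.8, -0.3]
gripper_width: 36.2
grasp_force: 0.0
```

Emit:
arm_command(
  steps=[0,0,0.002,0,0,0,0.001,0,0,0,0.0,0],
)

```text
clock: 8.88
position: [524.9, 24.5, 95.4]
ee_rot: [1.0, -0.007, 0.0, 0.0]
contact_force: [-3.1, 0.5, 7.2]
gripper_width: 36.1
grasp_force: 3.8
```

Emit:
arm_command(
  steps=[0,0,0.002,0,0,0,0,0],
)

```text
clock: 9.12
position: [524.9, 24.5, 94.1]
ee_rot: [1.0, -0.007, 0.0, 0.0]
contact_force: [-3.8, 1.2, 11.3]
gripper_width: 35.8
grasp_force: 5.6
```

Emit:
arm_command(
  steps=[0,0,0,0.1,0,0,0,0.1,0,0,0,0.1,0,0,0,0.1,0,0,0,0.1,0,0,0,0.1,0,0,0,0.1,0,0,0,0.1,0,0,0,0],
)

```text
clock: 10.25
position: [524.3, 24.9, 94.1]
ee_rot: [0.918, -0.396, -0.0, -0.0]
contact_force: [-6.1, 2.6, 12.9]
gripper_width: 36.2
grasp_force: 6.3
```

```bash
python3 - <<'E'
from h import *
s=read_state();print({k:s[k] for k in("position","contact_force","wrist_torque","joints")})
c=get_calibration("wrist");im=get_image("wrist")
cv2.imwrite("pics/w2.png",im[:,:,::-1])
E
```

```text
{'position': array([524.29586485,  24.87541441,  94.05862655]), 'contact_force': array([-6.12391288,  2.55637096, 12.86772325]), 'wrist_torque': array([ 0.83398441,  1.79458631, -0.10848575]), 'joints': array([ 3.56579015e-01,  3.62886253e-01, -4.17977894e-01, -4.46458795e-04,
       -7.90208985e-01,  3.99562141e-01])}
```

View pics/w2.png

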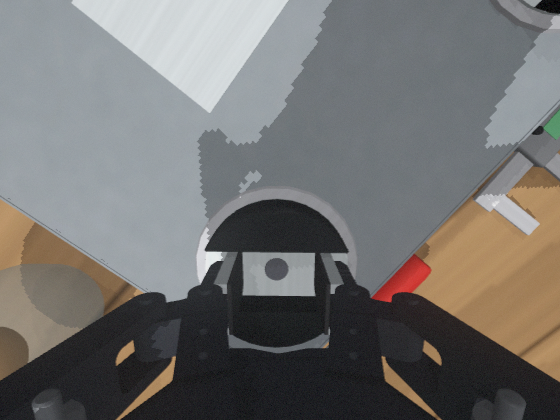

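The dial followed the fingers: its slot lies level between them, with the screw at (276,269). I'll go on to the stop.

Emit:
arm_command(
  steps=[0,0,0,0.1,0,0,0,0.1,0,0,0,0.1,0,0,0,0.1,0,0,0,0.1,0,0,0,0.1,0,0,0,0.1,0,0,0,0.05,0,0,0,0],
)

```text
clock: 11.42
position: [525.1, 24.5, 94.1]
ee_rot: [0.709, -0.705, 0.0, -0.0]
contact_force: [-3.2, 0.6, 10.3]
gripper_width: 36.0
grasp_force: 5.4
```

```bash
python3 - <<'E'
from h import *
s=read_state();print({k:s[k] for k in("position","ee_rot","contact_force","wrist_torque","joints")})
E
```

```text
{'position': array([525.07807668,  24.53696277,  94.06924547]), 'ee_rot': array([ 7.09387272e-01, -7.04818700e-01,  4.58414693e-04, -2.97066284e-04]), 'contact_force': array([-3.22882858,  0.61514687, 10.31107096]), 'wrist_torque': array([ 0.22826243,  1.12330232, -0.12516963]), 'joints': array([ 0.35593548,  0.3633679 , -0.41761923,  0.00082191, -0.78888554,
       -0.35005342])}
```

Emit:
arm_command(
  steps=[0,0,0,0.06,0,0,0,0],
)

```text
clock: 11.68
position: [525.6, 24.8, 94.1]
ee_rot: [-0.688, 0.726, -0.001, 0.001]
contact_force: [-2.7, 1.2, 9.3]
gripper_width: 35.6
grasp_force: 6.9
```

```bash
python3 -c "
from bench import *
s=read_state();print(s['wrist_torque'],s['contact_force'],s['ee_rot'])"
```

```text
[0.30437484 0.81409771 0.02794918] [-2.74783711  1.24279234  9.26302729] [-0.68814331  0.72557396 -0.00073093  0.0008282 ]
```

Emit:
arm_command(
  steps=[0,0,0,0.06,0,0,0,0],
)

```text
clock: 11.92
position: [526.3, 25.7, 94.2]
ee_rot: [-0.667, 0.745, -0.001, 0.002]
contact_force: [-2.7, 4.6, 8.0]
gripper_width: 36.1
grasp_force: 11.7
```

```bash
python3 -c "
from bench import *
s=read_state();print(s['wrist_torque'],s['contact_force'],s['ee_rot'])"
```

```text
[1.2775677  0.83646762 0.39625236] [-2.68246211  4.56121906  8.0441001 ] [-0.6666544   0.7453643  -0.00083636  0.00180836]
```

Emit:
arm_command(
  steps=[0,0,0,0.05,0,0,0,0,0,0,0,0.05,0,0,0,0],
)

```text
clock: 12.42
position: [526.3, 25.7, 94.3]
ee_rot: [-0.633, 0.774, -0.002, 0.001]
contact_force: [-3.6, 4.6, 8.4]
gripper_width: 36.2
grasp_force: 52.0
```

```bash
python3 - <<'E'
from h import *
s=read_state();print(s['wrist_torque'],s['contact_force'],s['ee_rot'],s['position'])
cv2.imwrite("pics/w3.png",get_image("wrist")[150:,100:460,::-1])
E
```

```text
[1.287044   1.03055722 2.78551806] [-3.61900819  4.59226784  8.40575814] [-0.63305275  0.77410653 -0.00158042  0.00089726] [526.27100574  25.69002662  94.3129293 ]
```

View pics/w3.png

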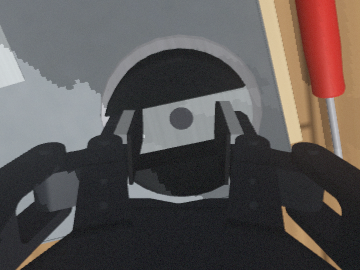

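Torque jumped to 2.8 Nm with the dial square across the edge, so the left fastener is at its stop. I'll back off, lift and go to the right one.

Emit:
arm_command(
  steps=[0,0,0,-0.1,0,0,0,-0.1,0,0,-0.02,0,0,0,-0.03,0,0.038,-0.003,0,0,0.038,-0.003,0,0,0.038,-0.003,0,0,0.038,-0.003,0,0,0.038,-0.002,0,0,0,0,0,-0.17,0,0,0,-0.17,0,0,0,-0.17,0,0,0,-0.17,0,0,0,-0.17,0,0,0,-0.17,0,0,0,-0.17,0,0,0,-0.17,0,0,0,-0.16,0,0,0,0],
)

```text
clock: 14.85
position: [536.1, -165.7, 142.1]
ee_rot: [0.999, -0.033, -0.0, -0.0]
contact_force: [0.4, -0.5, -0.0]
gripper_width: 36.3
grasp_force: 0.0
```

```bash
python3 - <<'E'
from h import *
s=read_state();print(s['position'],s['ee_rot'],s['joints'][5])
T=get_calibration("top")
c=get_calibration("wrist");im=get_image("wrist");cv2.imwrite("pics/w4.png",im[:,:,::-1])
for h in(0,15):print(proj(c,W([592.4,-65.8,.0793],cov(170,-95,4+h,.01))))
E
```

```text
[ 536.07532829 -165.65772001  142.11941584] [ 9.99443074e-01 -3.33696486e-02 -7.85627612e-05 -4.91552146e-05] 1.5150846780316034
[276.86771664 230.01236766]
[276.72717164 237.46959291]
```

View pics/w4.png

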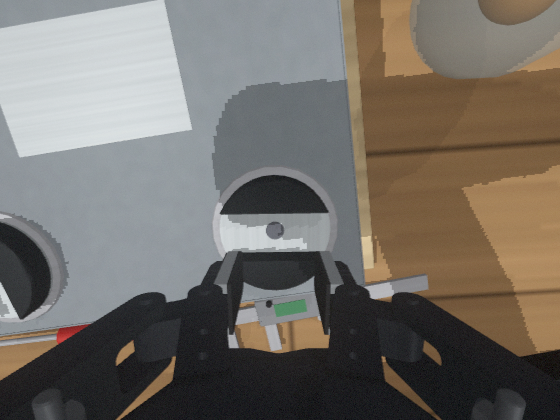

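The right slot lies level in the view with its screw at (275,230), as predicted, so the tool only needs 4 mm along x. Now down into it.

Emit:
arm_command(
  steps=[0.004,0,0.015,0,0,0,0.012,0,0,0,0.007,0,0,0,0.006,0,0,0,0.004,0,0,0,0.003,0,0,0,0.0,0],
)

```text
clock: 15.78
position: [540.2, -165.9, 95.3]
ee_rot: [0.999, -0.032, 0.0, 0.0]
contact_force: [-0.1, -0.1, -0.0]
gripper_width: 35.9
grasp_force: 0.0
```

Emit:
arm_command(
  steps=[0,0,0.002,0,0,0,0,0],
)

```text
clock: 16.02
position: [540.5, -166.0, 94.6]
ee_rot: [0.999, -0.032, 0.001, 0.0]
contact_force: [-2.7, 0.5, 4.5]
gripper_width: 36.1
grasp_force: 2.7
```

Emit:
arm_command(
  steps=[0,0,0.002,0,0,0,0,0.1,0,0,0,0.1,0,0,0,0.1,0,0,0,0.1,0,0,0,0.1,0,0,0,0.1,0,0,0,0.1,0,0,0,0.1,0,0,0,0.1,0,0,0,0.1,0,0,0,0.1,0,0,0,0.1,0,0,0,0.1,0,0,0,0.1,0,0,0,0.1,0,0,0,0.1,0,0,0,0],
)

```text
clock: 18.27
position: [540.8, -164.3, 93.9]
ee_rot: [-0.674, 0.739, -0.0, 0.001]
contact_force: [-4.2, 9.8, 12.1]
gripper_width: 36.3
grasp_force: 13.4
```

Emit:
arm_command(
  steps=[0,0,0,0.05,0,0,0,0],
)

```text
clock: 18.52
position: [541.0, -163.9, 93.9]
ee_rot: [-0.657, 0.754, -0.0, 0.001]
contact_force: [-4.5, 10.9, 12.7]
gripper_width: 36.0
grasp_force: 25.6
```

```bash
python3 -c "
from bench import *
s=read_state();print(s['wrist_torque'],s['contact_force'],s['ee_rot'],s['position'])"
```

```text
[3.18794429 1.23449569 1.04716534] [-4.50800344 10.88579199 12.6705559 ] [-6.56544256e-01  7.54286706e-01 -3.40787629e-04  1.04366676e-03] [ 540.96661724 -163.91950289   93.91848409]
```

One more nudge to be sure of the stop, then back off, lift and look.

Emit:
arm_command(
  steps=[0,0,0,0.05,0,0,0,0],
)

```text
clock: 18.77
position: [541.0, -163.9, 94.0]
ee_rot: [-0.64, 0.769, -0.001, 0.0]
contact_force: [-3.8, 10.3, 12.8]
gripper_width: 35.8
grasp_force: 45.8
```

```bash
python3 -c "
from bench import *
s=read_state();print(s['wrist_torque'],s['contact_force'],s['ee_rot'],s['position'])"
```

```text
[3.28925035 1.29913142 2.25699111] [-3.78931061 10.29104943 12.83241151] [-6.39740280e-01  7.68590830e-01 -5.50580573e-04  4.54102720e-04] [ 540.96325825 -163.88903721   93.96458712]
```

Emit:
arm_command(
  steps=[0,0,0,-0.1,0,0,0,-0.1,0,0,-0.02,0,0,0,-0.04,0,0,0,-0.05,0,-0.04,0.01,-0.05,0,-0.05,0.02,-0.03,0,0,0,0,0,0,0,0,0],
)

```text
clock: 19.9
position: [509.6, -77.4, 279.2]
ee_rot: [0.709, -0.705, -0.0, 0.0]
contact_force: [0.4, 0.7, 0.2]
gripper_width: 35.7
grasp_force: 0.0
```

```bash
python3 - <<'E'
from h import *
s=read_state();print(s['position'],s['ee_rot'],s['contact_force'])
c=get_calibration("wrist");im=get_image("wrist");cv2.imwrite("pics/w5.png",cv2.resize(im[:,:,::-1],(800,600),interpolation=cv2.INTER_CUBIC))
print(np.degrees(np.arctan2(*c["cam_to_world"][1::-1,0])))
E
```

```text
[509.64425572 -77.4473181  279.21868526] [ 7.09371171e-01 -7.04835078e-01 -2.32455158e-04  3.24799554e-05] [0.4402839  0.74828226 0.19356952]
-179.6393955484489
```

View pics/w5.png

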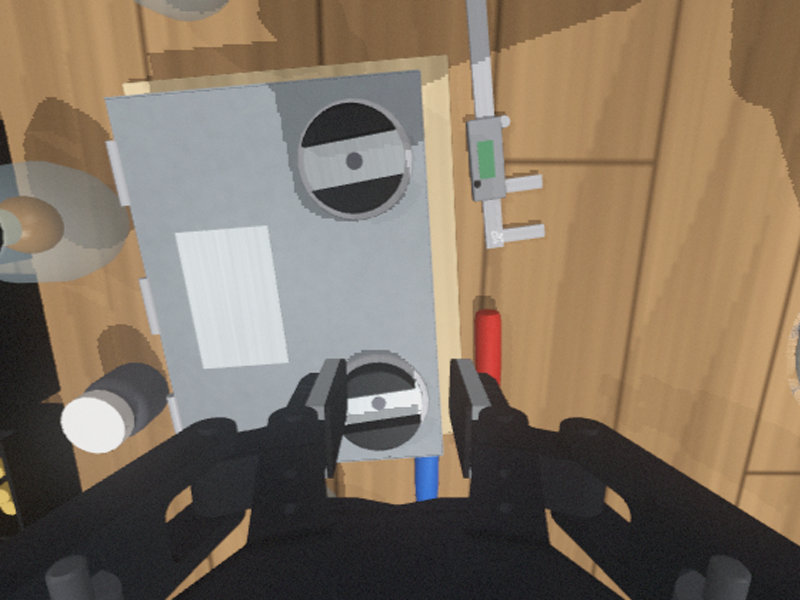

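The cover is shut, and both slots run across the free edge: right axis at (354,161), left at (378,404). They look a little tilted, so I'll compare the image with the predicted locked slot edges.

```bash
python3 - <<'E'
from h import *
c=get_calibration("wrist");im=get_image("wrist")[:,:,::-1];im=cv2.resize(im,(1120,840),interpolation=cv2.INTER_CUBIC)
p=[592.4,-65.8,.0793]
def edge(y,phi,side,h):
    q=[]
    for a in(-30,30):
        u=np.array([side*15,a]);cs,sn=np.cos(-phi),np.sin(-phi)
        l=cov(170,y,4+h,0)+np.array([cs*u[0]-sn*u[1],sn*u[0]+cs*u[1],0]);q.append(proj(c,W(p,l))*2)
    return np.array(q)
for y in(95,-95):
  for phi,col in((1.571,(0,255,0)),(1.45,(0,0,255))):
    for s in(-1,1):
      e=edge(y,phi,s,15);print(y,phi,s,(e/1.4).round(0).tolist(),np.round((e[1]-e[0])[1]/(e[1]-e[0])[0],3))
      cv2.line(im,*[tuple(int(v) for v in x) for x in e],col,1)
cv2.imwrite("pics/w6.png",im[60:660,350:700])
E
```

```text
95 1.571 -1 [[414.0, 425.0], [339.0, 430.0]] -0.067
95 1.571 1 [[412.0, 391.0], [335.0, 396.0]] -0.069
95 1.45 -1 [[416.0, 421.0], [342.0, 434.0]] -0.178
95 1.45 1 [[409.0, 387.0], [334.0, 400.0]] -0.182
-95 1.571 -1 [[397.0, 177.0], [309.0, 184.0]] -0.077
-95 1.571 1 [[393.0, 130.0], [304.0, 137.0]] -0.079
-95 1.45 -1 [[398.0, 171.0], [313.0, 189.0]] -0.206
-95 1.45 1 [[390.0, 125.0], [302.0, 143.0]] -0.212
```

View pics/w6.png

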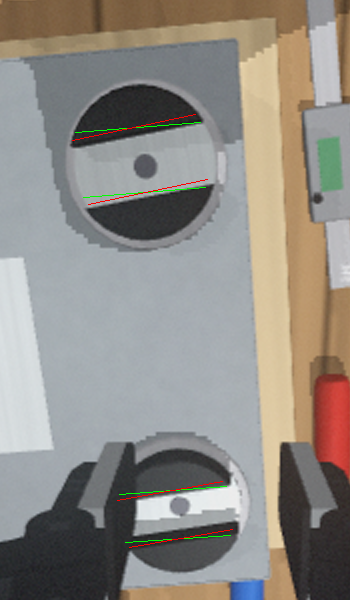

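Measured against the overlay, both slots stand at about 1.45. Floor friction dragged the dials back when I backed off while still pressing. I'll redo both with the tips clear of the floor, right one first.

Emit:
arm_command(
  steps=[0.044,-0.015,0.02,0,0.044,-0.015,0.03,0,0,0,0.04,-0.14,0,0,0.04,0,0,0,0.025,0,0,0,0.01,0,0,0,0,0,0,0,0,0],
)

```text
clock: 21.0
position: [541.4, -165.7, 115.5]
ee_rot: [0.757, -0.654, 0.001, -0.001]
contact_force: [0.5, -0.5, 0.8]
gripper_width: 36.1
grasp_force: 0.0
```

Emit:
arm_command(
  steps=[0,0.001,0.007,0,0,0,0.006,0,0,0,0.0045,0,0,0,0,0,0,0,0,0.08,0,0,0,0.08,0,0,0,0.08,0,0,0,0.05,0,0,0,0],
)

```text
clock: 22.12
position: [540.3, -163.8, 97.0]
ee_rot: [-0.656, 0.755, -0.0, 0.001]
contact_force: [0.9, 7.2, -0.9]
gripper_width: 35.9
grasp_force: 16.8
```

```bash
python3 -c "
from bench import *
s=read_state();print(s['wrist_torque'],s['contact_force'],s['ee_rot'],s['position'])"
```

```text
[ 1.84248596 -0.23413925  1.04955214] [ 0.91144827  7.1680111  -0.85308051] [-6.56205896e-01  7.54581432e-01 -2.37474232e-05  8.26361191e-04] [ 540.3483544  -163.83185687   97.03024602]
```

Emit:
arm_command(
  steps=[0,0,0,0.03,0,0,0,0,0,0,0,-0.06,0,0,0,-0.07,0,0,-0.01,0,0,0,-0.02,0,0,0,-0.02,0,-0.038,0.0045,0,0,-0.038,0.0045,0,0,-0.038,0.0045,0,0,-0.038,0.0045,0,0,-0.038,0.0045,0,0,0,0,0,-0.1,0,0,0.02,-0.09,0,0,0,0,0,0,0,0],
)

```text
clock: 24.12
position: [526.0, 25.2, 128.0]
ee_rot: [0.756, -0.654, 0.001, -0.0]
contact_force: [-0.5, -0.2, 0.5]
gripper_width: 35.9
grasp_force: 0.0
```

Emit:
arm_command(
  steps=[0.001,0.001,0.012,0,0,0,0.009,0,0,0,0.0055,0,0,0,0.0035,0,0,0,0,0,0,0,0,0.08,0,0,0,0.08,0,0,0,0.08,0,0,0,0.05,0,0,0,0.03,0,0,0,0],
)

```text
clock: 25.5
position: [525.6, 25.6, 97.3]
ee_rot: [-0.646, 0.763, -0.001, 0.001]
contact_force: [-0.3, 5.1, -1.5]
gripper_width: 35.9
grasp_force: 28.0
```

```bash
python3 -c "
from bench import *
s=read_state();print(s['wrist_torque'],s['contact_force'],s['ee_rot'],s['position'])"
```

```text
[1.46074184 0.01372401 1.72244787] [-0.3409669   5.11189713 -1.50555603] [-6.46099970e-01  7.63251758e-01 -6.02137659e-04  1.10473115e-03] [525.57836837  25.63936476  97.33874551]
```

At the stop (1.7 Nm). I'll back off clear of the floor, lift and check with the same overlay.

Emit:
arm_command(
  steps=[0,0,0,-0.06,0,0,0,-0.07,0,0,-0.01,0,0,0,-0.03,0,0,0,-0.05,0,0.03,0.005,-0.05,0,0.04,0.015,-0.04,0,0.03,0,0,0,0,0,0,0,0,0,0,0],
)

```text
clock: 26.75
position: [500.0, -74.8, 277.2]
ee_rot: [-0.691, 0.723, -0.0, 0.0]
contact_force: [0.8, 0.1, 0.2]
gripper_width: 36.0
grasp_force: 0.0
```

```bash
python3 - <<'E'
from h import *
c=get_calibration("wrist");im=get_image("wrist")[:,:,::-1];im=cv2.resize(im,(1120,840),interpolation=cv2.INTER_CUBIC)
p=[592.4,-65.8,.0793]
for y in(95,-95):
    for s in(-15,15):
      e=[proj(c,W(p,cov(170,y,19,0)+np.array([a,s,0])))*2 for a in(-30,30)]
      cv2.line(im,*[tuple(int(v) for v in x) for x in e],(0,255,0),1)
cv2.imwrite("pics/w7.png",im[60:660,300:800])
s=read_state();print(s['position'],s['ee_rot'],s['contact_force'])
E
```

```text
[500.06826164 -74.49551152 276.93391666] [-6.91318373e-01  7.22550244e-01  1.46847779e-04 -1.77060212e-04] [-0.32373845  0.16553375  0.93798225]
```

View pics/w7.png

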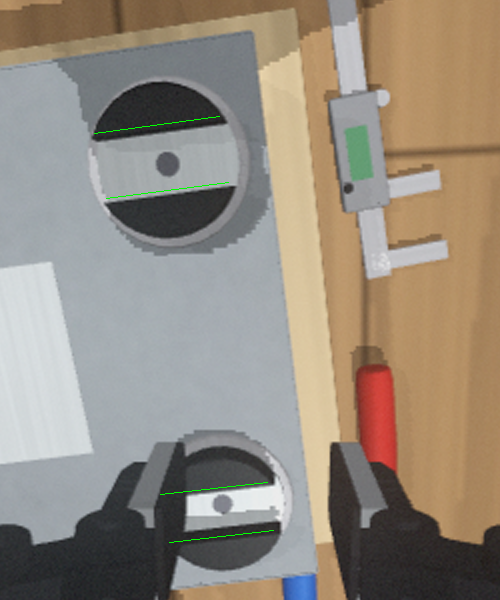

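Both slots now run parallel to the predicted locked lines (right axis at (168,164), left at (223,503)), and the cover is shut with the hand 185 mm above it. Handing in.

```bash
python3 -c "
from bench import *
print(job_done())"
```

```text
the job is handed in; nothing more can be done
None
```

The cover is pushed down onto its seal, both fasteners are turned clockwise to their stops (confirmed by torque and the wrist image), the hand is clear, and the job was handed in at about 27 s; on the first pass both dials slipped back to about 1.45 rad as I backed off, so I turned each to its stop a second time.

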